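# Slide the lidded pot into its travelling place on the trolley

### The arm

A 6-joint arm with a two-finger parallel gripper is mounted at the origin on the work surface. World frame = base frame: x ahead of the robot, y to its left, z up, the work surface at z = 0. Lengths are in m, angles in rad, forces in N, time in s.
With the tool pointing down it reaches from about 0.325 to 0.775 m from the base axis. Payload 5.5 kg.
Tool frame: the origin (TCP) lies between the finger pads; the fingertips stand 22 mm ahead of it and the grasp point (between the pads) lies 3 mm ahead of it; z points along the fingers, y is the line along which they close (so a half turn about z gives the same grasp; the last joint's range is limited). The gripper opens to 85 mm and grips with 20 to 120 N. Pads are 22 mm wide; open, the fingers measure 114 mm over their backs; the gripper's body (76 mm by 85 mm) begins 54 mm behind the grasp point. The pads swing forward as they close: fully open they stand 13 mm farther back than shut.
Start: joints at [1.095, 0.091, 1.231, -0, 1.82, -0.057], TCP at [0.244, 0.548, 0.253] pointing down, gripper open.
Joint ranges: [-2.87, 2.87], [-0.86, 2.18], [0.17, 2.46], [-1.51, 4.65], [0.06, 2.69], [-2.65, 2.65]. Speed limits (rad/s): [2.57, 2.57, 3.01, 3.14, 3.14, 3.14].

### API

Orientations are given as a unit quaternion [w, x, y, z].
In Python, from station import sense, get_image, ticket, find_in, pinpoint gives the robot as it stands.
- The arm moves only by the shell command python3 -m crank 'ROWS'. ROWS is JSON, a list of rows, each an object with "travel": the shift along the tool's x, y, z as a fraction of full scale, a list of three; "dr": the turn, a rotation vector about the tool's x, y, z as a fraction of full scale, a list of three; "claw": the closure, from 0 (fully open) to 1 (shut). A call has 1 to 20 rows; each row is the pose to reach, as a shift and turn from the pose commanded when the call began, along the tool's axes at that moment; what a row does not reach only later rows make up. Full scale, the value 1, is 0.2 m for a shift and 90 degrees for a turn. A row lasts 1/8 s, in which the tool goes at most 62.5 mm and 10.7 degrees, less where a joint would pass 70% of its speed; a pose out of reach is approached as far as the arm can. A call with a number of a shift or a turn outside -1 to 1 is refused whole. A call with a gripper value outside its range is refused whole. The fingers move at their own pace and stop on an object; the grip force is fixed at half the most. Time passes only in rows, so rows that repeat a pose let the fingers close. It gives the time, the measured TCP pose, the force, the opening and the grip force at its end, in the units of the state.
- sense(): the state, without advancing time (a new reading comes with each control period).
- get_image(name): name is "scene" or "top" or "wrist"; returns a dict with "image" (480x640x3 uint8, blue, green, red), "fx", "fy", "cx", "cy" (pixels), "view" (4x4, takes a point from world to camera coordinates). Camera axes: x right, y down, z forward; pixel columns grow to the right and rows downward; lengths in m; the calibration is good to about 2 mm. A picture is of the moment at which its call begins. There is no depth.
- ticket.sign_off(): hands the job in; it is judged then, once.
Trained networks look in a picture, given as the dict that the camera call returned (one of the last four; its "shot" number tells which), for a name from the list of things; names that differ only in an ending like _2 or _b are one class to them, and where a whole thing is asked for, a point or a joint stands for the part that bears it (a point fixed in the world has none). Each returns a list of dicts, best first, with "p" (0 to 1); they miss things now and then, are a little off and sometimes report something else, mostly with a low value. They report only what shows in the picture. A call takes as long as a camera call.
- find_in(picture, target): "extent" ([left, top, right, bottom] as shares, 0 to 1, of the picture: columns of its width, rows of its height, round what is visible of it).
- pinpoint(picture, target): "position" ([row, column] as shares, 0 to 1, of the picture: columns of its width, rows of its height: a listed point, or the origin of a listed thing).
The state is a dict: "time_s": time; "joints": joint angles; "qvel": joint speeds; "tau": joint torques, N m; "ee_pos": TCP position; "tool_rot": TCP orientation; "ft_force": force on the tool from outside, world axes, zero at the start; "ft_torque": the same for the moment, N m; "width": opening from 0.0 (shut) to 1.0 (fully open); "grasp_force": force on a finger pad.
Only numpy, scipy, OpenCV 4.12 (cv2) and the standard library are available. Lean on these libraries where they do the work, as an engineer would, in place of code of your own. Each camera call takes 0.05 s, during which the arm holds its last target. There are 200 camera calls.

### The job

Get the trolley ready to be wheeled off: push the round lidded enamel pot along the top until it stands against the far rail and also up against the square steel container, touching both. Push it gently with the fingers on the side of the pot, not on its lid; do not pinch, lift or tip it, and keep its lid on. Leave the cup, the scoop and the two wooden spoons where they lie.

Things in the scene. Friction and masses are not known exactly. Their poses are not given: they have to be found in the camera images.
- trolley: Steel trolley, fixed, perhaps a little turned. Origin: centre of its flat top surface; x across the top away from the robot, y along it to the robot's left, z up. Top 460 mm (x) by 800 mm (y). Upright rails 40 mm high, 8 mm thick, on the far side (inner face at x = +222 mm) and both ends (inner faces at y = +-392 mm); none on the robot's side. The tilt-out bin is below.
- container: Square steel food container with a flat lid and wire grip: the stop for the pot. Fixed: hooked over the far rail, standing on the trolley top near one end of that rail, left or right, its back against the rail. 162 mm along the rail (y), 176 mm deep (x), 101 mm high, grip to 116 mm. Origin: centre of its underside; axes parallel to the trolley's.
- canister: Round steel canister with a knobbed lid, 172 mm across, 102 mm high, knob to 124 mm. Fixed: hooked over the far rail at the other end of the rail. Not the place for the pot. Origin: centre of its underside.
- pot: Round straight-sided white enamel pot with dark edges and no side handles, loose, 0.5 to 1 kg. 150 mm in diameter, 85 mm high to its rim. Starts between the two containers, away from the rail. Origin: centre of its underside; z up; its own yaw is arbitrary.
- lid: The pot's loose enamel lid, lying in the pot's rim: 149 mm across, about 150 g, with a central knob 30 mm across whose top is 31 mm above the rim. Origin: on the lid's axis at the height of the pot's rim (85 mm above the pot's origin when it is on).
- cup: White ceramic mug standing on the trolley top near one end, on the robot's side, 80 mm across, 85 mm high, with a handle at its own +y. Origin: centre of its underside. Leave alone.
- scoop: Yellow plastic scoop lying near the other end, about 210 mm long, 70 mm wide, 46 mm high; handle to its own -x. Origin: under it, 27 mm forward of the scoop's back wall. Leave alone.
- spoon_long: Wooden spoon 250 mm long lying beside the pot (left or right), roughly square to the far rail, handle to its own -x, towards the robot. 44 mm wide and 12 mm thick at most. Origin: underside, middle of its length. Leave alone.
- spoon_short: Wooden spoon 210 mm long lying on the other side of the pot in the same way. 44 mm wide and 12 mm thick at most. Origin: underside, middle of its length. Leave alone.

How it is judged:
At the end, for the whole second after the job is handed in: The pot stands upright and at rest on the trolley top, within 6 mm of the far rail and within 6 mm of the side of the square container, with its lid on (x of pot in the frame of trolley above 0.141 m and y of pot in the frame of container between -0.162 and 0.162 m and z of pot in the frame of trolley below 0.004 m and angle between pot's own z axis and vertical below 0.05 rad and linear speed of pot below 0.01 m/s and z of lid in the frame of pot below 0.09 m and distance between lid and pot below 0.092 m and angle between lid's own z axis and vertical below 0.15 rad); the robot touches nothing.
It fails at once if the pot is lifted off the trolley top by more than 10 mm or tipped by more than 12 degrees (z of pot in the frame of trolley above 0.01 m or angle between pot's own z axis and vertical above 0.21 rad).
It fails at once if the lid comes off its seat in the pot (not (z of lid in the frame of pot below 0.093 m and distance between lid and pot below 0.095 m)).
It fails at once if the fingers press on the lid (over 3 N) (contact force between the fingers and lid above 3 N).
It fails at once if the pot is knocked along faster than 0.45 m/s (linear speed of pot above 0.45 m/s).
It fails at once if the cup, the scoop or a spoon is moved by more than 20 mm or the cup is tipped over (distance of any of cup, scoop, spoon_long, spoon_short from where it was at the start of the episode above 0.02 m or angle between cup's own z axis and vertical above 0.3 rad).
It also fails if it takes over 51 s, if anything falls off the work surface, if the arm or the gripper's body presses on something with over 40 N, if the wrist force passes 120 N, or if a joint passes its speed limit or range.

## Working session

There is one attempt and no reset: what is moved stays moved. The work goes in short steps, Python scripts to look and compute and a shell command to move; the robot and the scene stay as the last step left them, time stands still between calls to the robot, and variables do not carry over. Pictures are saved under pics/ and viewed, at most 10 in all, crops included, and the job is handed in when it is done.

```bash
mkdir -p pics; cat > h.py <<'E'
import numpy as np, cv2
from station import sense, get_image, ticket, find_in, pinpoint
def ray(p,row,col):
    u=col*640;v=row*480
    d=np.array([(u-p['cx'])/p['fx'],(v-p['cy'])/p['fy'],1.])
    V=np.array(p['view']);R=V[:3,:3];o=-R.T@V[:3,3]
    return o,R.T@d
def at(p,row,col,z):
    o,d=ray(p,row,col);return o+d*(z-o[2])/d[2]
def proj(p,P):
    V=np.array(p['view']);c=V[:3,:3]@np.array(P)+V[:3,3]
    return p['fx']*c[0]/c[2]+p['cx'],p['fy']*c[1]/c[2]+p['cy']
N=['trolley','container','canister','pot','lid','cup','scoop','spoon_long','spoon_short']
E
python3 - <<'E'
from h import *
np.set_printoptions(precision=3,suppress=True)
s=sense();print(s['ee_pos'],s['tool_rot'],s['time_s'])
R={}
for n in('top','scene'):
    p=get_image(n);cv2.imwrite(f'pics/{n}0.png',p['image'])
    print(n,'cam',ray(p,.5,.5))
    for t in N:
        a=pinpoint(p,t)[:2];b=find_in(p,t)[:1]
        for q in a: R.setdefault(t,[]).append(ray(p,*q['position']))
        print(t,[(round(q['p'],2),np.array(q['position'])*[480,640],) for q in a],[(round(q['p'],2),np.array(q['extent'])*[640,480,640,480]) for q in b])
        if a: R[t+n]=ray(p,*a[0]['position'])
for t in N:
    if t+'top' in R and t+'scene' in R:
        (o1,d1),(o2,d2)=R[t+'top'],R[t+'scene']
        A=np.stack([d1,-d2],1);k=np.linalg.lstsq(A,o2-o1,rcond=None)[0]
        print(t,o1+k[0]*d1,o2+k[1]*d2)
E
```

```text
[0.244 0.548 0.252] [-0.     0.208  0.978 -0.001] 0.0
top cam (array([0.436, 0.009, 1.38 ]), array([ 0.044, -0.   , -0.999]))
trolley [(0.69, array([243.984, 299.52 ]))] [(0.61, array([ 94.016, 134.4  , 483.2  , 360.   ]))]
container [(0.95, array([182.976, 414.72 ]))] []
canister [(0.84, array([202.512, 172.928]))] [(0.59, array([121.6  , 156.912, 206.592, 236.592]))]
pot [] [(0.59, array([293.504, 246.   , 305.792, 263.52 ]))]
lid [(0.92, array([233.424, 270.592]))] [(0.75, array([241.792, 198.72 , 308.224, 270.48 ]))]
cup [(0.83, array([264.624, 427.328])), (0.72, array([178.32, 415.68]))] [(0.77, array([404.672, 249.696, 454.208, 280.8  ]))]
scoop [(0.83, array([292.704, 176.   ])), (0.26, array([247.488, 303.296]))] []
spoon_long [(0.6, array([287.088, 225.728]))] [(0.72, array([212.8  , 242.016, 237.376, 342.096]))]
spoon_short [(0.83, array([275.184, 374.4  ])), (0.58, array([232.176, 274.496]))] [(0.87, array([365.312, 233.424, 384.32 , 320.016]))]
scene cam (array([ 1.237, -0.095,  0.866]), array([-0.674,  0.109, -0.731]))
trolley [(0.71, array([229.824, 359.424])), (0.6, ar
[... 704 characters left out ...]
] [(0.76, array([423.872, 167.808, 465.216, 227.52 ]))]
spoon_long [(0.61, array([209.088, 395.328])), (0.43, array([238.896, 247.616]))] [(0.92, array([378.688, 177.888, 411.008, 252.192]))]
spoon_short [(0.64, array([237.024, 250.88 ]))] [(0.9, array([243.008, 210.096, 265.024, 274.992]))]
trolley [0.485 0.056 0.077] [0.498 0.114 0.08 ]
container [ 0.636 -0.223 -0.018] [ 0.636 -0.23  -0.017]
canister [ 0.59   0.365 -0.005] [ 0.588  0.361 -0.006]
lid [0.508 0.121 0.086] [0.506 0.107 0.084]
cup [ 0.436 -0.249 -0.008] [ 0.437 -0.258 -0.007]
scoop [0.372 0.353 0.005] [0.373 0.356 0.006]
spoon_long [0.386 0.233 0.017] [0.386 0.234 0.018]
spoon_short [ 0.412 -0.12   0.012] [ 0.412 -0.127  0.013]
```

View pics/top0.png

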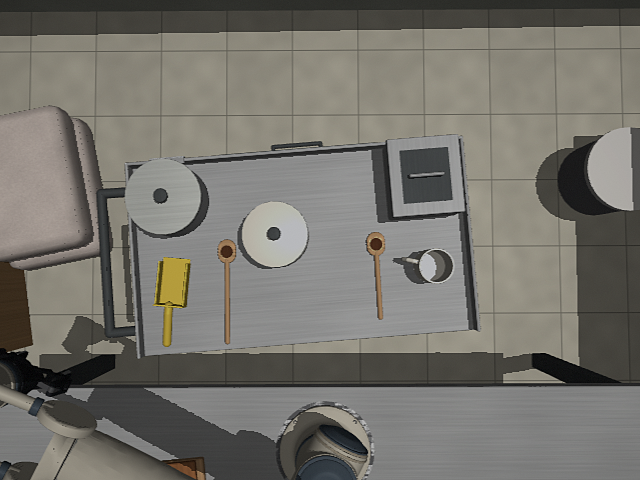

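View pics/scene0.png

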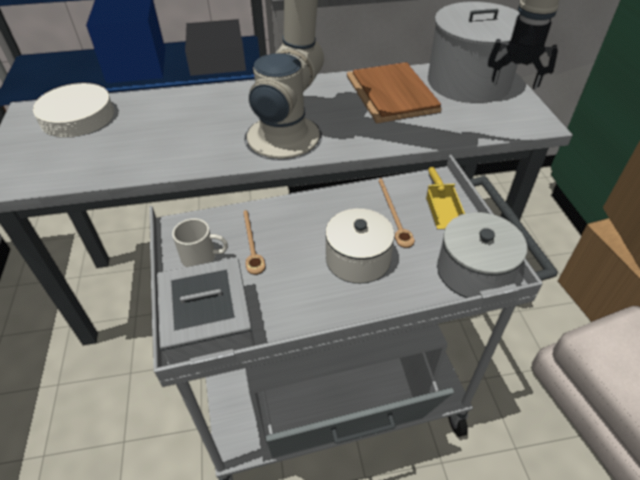

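The robot side is at the bottom of the top view. The pot lid is centred near (275,235) and the container near (426,176). The short spoon's head is at (376,243) and the long spoon at (227,250). The canister is at (163,196) and the cup at (435,265). A straight diagonal push into the corner stays clear of both spoons, so I'll overlay the model to check the geometry.

```bash
cat > ov.py <<'E'
from h import *
def circ(p,im,c,r,z,col):
    a=np.linspace(0,2*np.pi,60)
    cv2.polylines(im,[np.array([proj(p,[c[0]+r*np.cos(t),c[1]+r*np.sin(t),z]) for t in a]).astype(np.int32)],True,col,1)
def poly(p,im,pts,col):
    cv2.polylines(im,[np.array([proj(p,q) for q in pts]).astype(np.int32)],True,col,1)
yaw=np.radians(4.56);X=np.array([np.cos(yaw),np.sin(yaw)]);Y=np.array([-X[1],X[0]])
C=np.array([.636,-.226])
def draw(p,pot,crop,z0=0):
    im=p['image'].copy()
    for z in(0,.085): circ(p,im,pot,.075,z+z0,(0,0,255))
    circ(p,im,C+13e-3*X+.156*Y,.075,z0,(0,255,0))
    for z in(0,.101): poly(p,im,[[*(C+a*.088*X+b*.081*Y),z+z0] for a,b in((1,1),(1,-1),(-1,-1),(-1,1))],(255,0,255))
    poly(p,im,[[*(C+.088*X+b*Y),z0+.04] for b in(0,.55)],(255,255,0))
    l,t,r,b=crop
    return cv2.resize(im[t:b,l:r],None,fx=2,fy=2,interpolation=cv2.INTER_CUBIC)[:600,:800]
E
python3 - <<'E'
from ov import *
p=get_image('top')
pot=at(p,234.6/480,275/640,.085);print(pot, at(p,234/480,273.6/640,.116))
q=get_image('scene')
print('target',C+13e-3*X+.156*Y)
a=draw(p,pot,(110,125,500,275));b=draw(q,pot,(145,190,535,340))
cv2.imwrite('pics/ov.png',np.vstack([a,b]))
E
```

```text
[0.50578008 0.11071512 0.085     ] [0.50545994 0.11137378 0.116     ]
target [ 0.63655638 -0.06946026]
```

View pics/ov.png

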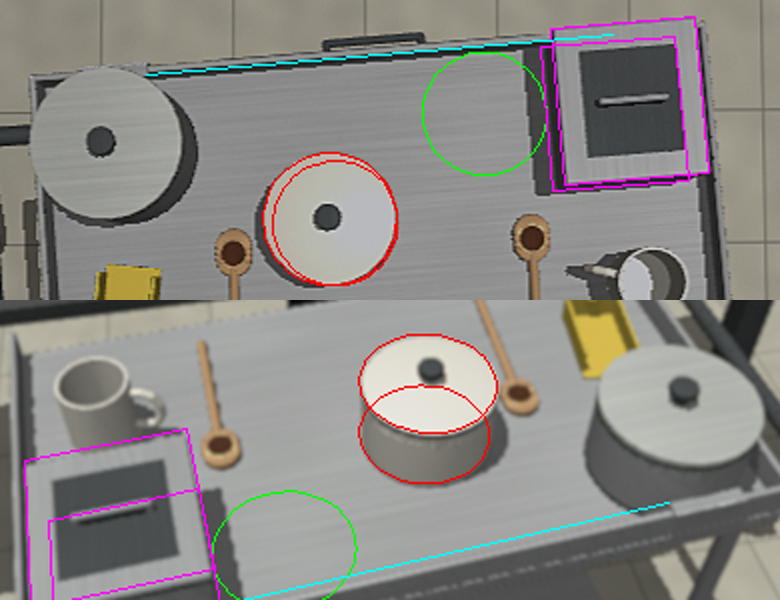

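The overlay matches: pot at (0.506, 0.111) and target about (0.637, -0.069). Next I'll compute the approach, with open fingers tilted 15° so only the tips touch the pot.

```bash
cat > go.py <<'E'
from ov import *
from scipy.spatial.transform import Rotation as Ro
np.set_printoptions(precision=4,suppress=True)
pot=np.array([.5057,.1107]);tgt=C+13e-3*X+.156*Y
d=(tgt-pot)/np.linalg.norm(tgt-pot);t=np.radians(15)
a=np.array([*(d*np.sin(t)),-np.cos(t)]);y=np.array([-d[1],d[0],0]);x=np.cross(y,a)
RG=Ro.from_matrix(np.stack([x,y,a],1))
def rel(tip):
    s=sense();w=s['tool_rot'];R=Ro.from_quat([*w[1:],w[0]])
    dp=R.inv().apply(np.array(tip)-.022*a-s['ee_pos'])/.2
    return dp,(R.inv()*RG).as_rotvec()/(np.pi/2)
E
python3 - <<'E'
from go import *
T=pot-d*.13
print('d',d,'T',T)
print(rel([*T,.16]));print(rel([*T,.035]))
E
```

```text
d [ 0.5877 -0.8091] T [0.4293 0.2159]
(array([-1.4973, -1.1268,  0.3602]), array([ 0.0437, -0.1628,  0.3315]))
(array([-1.4973, -1.1268,  0.9852]), array([ 0.0437, -0.1628,  0.3315]))
```

```bash
python3 -m crank '[{"travel":[-0.2,-0.15,0],"dr":[0,0,0],"claw":0},{"travel":[-0.45,-0.34,0],"dr":[0.01,-0.04,0.08],"claw":0},{"travel":[-0.7,-0.53,0],"dr":[0.02,-0.08,0.17],"claw":0},{"travel":[-0.9,-0.68,0],"dr":[0.03,-0.12,0.25],"claw":0},{"travel":[-0.9,-0.68,0],"dr":[0.044,-0.163,0.332],"claw":0},{"travel":[-0.9,-0.68,0],"dr":[0.044,-0.163,0.332],"claw":0},{"travel":[-0.9,-0.68,0],"dr":[0.044,-0.163,0.332],"claw":0}]'
python3 -c "
from go import *
T=pot-d*.13
print(sense()['width'],rel([*T,.12]),rel([*T,.035]))"
```

```text
time_s: 2.88
ee_pos: [0.3529, 0.3511, 0.2532]
tool_rot: [0.116, 0.449, 0.884, -0.059]
ft_force: [0.8, 0.5, 0.9]
width: 0.997
grasp_force: 0.0
0.9969697388323622 (array([-0.5734, -0.0898,  0.7327]), array([-0.0001, -0.0006,  0.0017])) (array([-0.4638, -0.0894,  1.1434]), array([-0.0001, -0.0006,  0.0017]))
```

```bash
python3 -m crank '[{"travel":[-0.2,-0.03,0.15],"dr":[0,0,0],"claw":0},{"travel":[-0.4,-0.06,0.4],"dr":[0,0,0],"claw":0},{"travel":[-0.573,-0.09,0.733],"dr":[0,0,0],"claw":0},{"travel":[-0.573,-0.09,0.733],"dr":[0,0,0],"claw":0},{"travel":[-0.519,-0.09,0.94],"dr":[0,0,0],"claw":0},{"travel":[-0.519,-0.09,0.94],"dr":[0,0,0],"claw":0},{"travel":[-0.519,-0.09,0.94],"dr":[0,0,0],"claw":0}]'
python3 - <<'E'
from go import *
T=pot-d*.13
print(rel([*T,.035]),rel([*(pot-d*.09),.035]),rel([*(tgt-d*.073),.035]))
for n in('wrist','scene'): cv2.imwrite(f'pics/{n}1.png',get_image(n)['image'])
a=[cv2.imread(f'pics/{n}1.png') for n in('wrist','scene')]
cv2.imwrite('pics/c1.png',np.hstack([cv2.resize(i,(400,300)) for i in a]))
E
```

```text
time_s: 3.75
ee_pos: [0.4265, 0.2206, 0.1008]
tool_rot: [0.117, 0.45, 0.883, -0.058]
ft_force: [0.0, 0.2, 0.8]
width: 1.001
grasp_force: 0.0
(array([ 0.059 , -0.0032,  0.2149]), array([0.0014, 0.0003, 0.0001])) (array([-0.1342, -0.0033,  0.2668]), array([0.0014, 0.0003, 0.0001])) (array([-1.2915, -0.0042,  0.5774]), array([0.0014, 0.0003, 0.0001]))
```

View pics/c1.png

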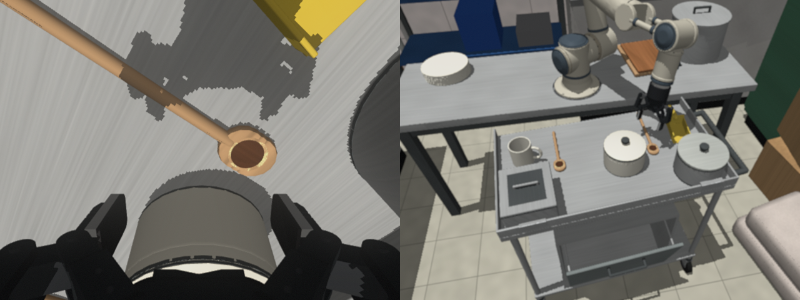

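The pot is centred between the open fingers, and the spoon head is low and to one side. Now I'll descend clear of the pot and creep up to it.

```bash
python3 -m crank '[{"travel":[0.03,0,0.11],"dr":[0,0,0],"claw":0},{"travel":[0.059,-0.003,0.215],"dr":[0,0,0],"claw":0},{"travel":[0.059,-0.003,0.215],"dr":[0,0,0],"claw":0},{"travel":[0,-0.003,0.231],"dr":[0,0,0],"claw":0},{"travel":[-0.06,-0.003,0.247],"dr":[0,0,0],"claw":0},{"travel":[-0.1,-0.003,0.258],"dr":[0,0,0],"claw":0},{"travel":[-0.134,-0.003,0.267],"dr":[0,0,0],"claw":0},{"travel":[-0.134,-0.003,0.267],"dr":[0,0,0],"claw":0}]'
python3 - <<'E'
from go import *
for D in (.073,-.02,-.07,-.1): print(D,rel([*(pot-d*D),.035])[0])
print('end',rel([*(tgt-d*.073),.035])[0])
for n in('wrist','scene'): cv2.imwrite(f'pics/{n}2.png',get_image(n)['image'])
a=[cv2.imread('pics/wrist2.png'),cv2.imread('pics/scene2.png')[170:320,280:480]]
cv2.imwrite('pics/c2.png',np.hstack([cv2.resize(i,(400,300)) for i in a]))
E
```

```text
time_s: 4.85
ee_pos: [0.4491, 0.1865, 0.0541]
tool_rot: [0.116, 0.451, 0.883, -0.06]
ft_force: [0.4, -0.8, -0.6]
width: 1.001
grasp_force: 0.0
0.073 [-0.0794  0.0065  0.0099]
-0.02 [-0.5285  0.0074  0.1305]
-0.07 [-0.77    0.0078  0.1953]
-0.1 [-0.9149  0.0081  0.2341]
end [-1.1547  0.0085  0.2985]
```

View pics/c2.png

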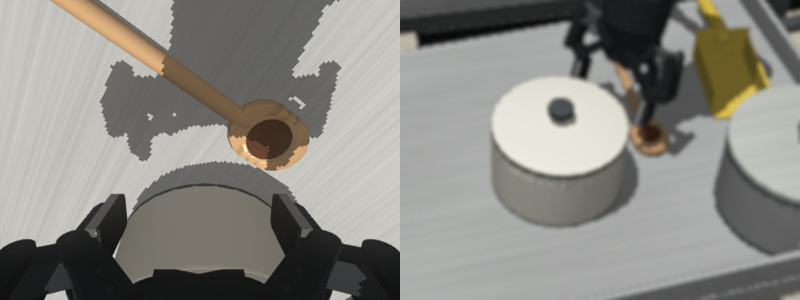

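```bash
python3 -m crank '[{"travel":[-0.03,0.007,0.004],"dr":[0,0,0],"claw":0},{"travel":[-0.07,0.007,0.01],"dr":[0,0,0],"claw":0},{"travel":[-0.12,0.007,0.021],"dr":[0,0,0],"claw":0},{"travel":[-0.17,0.007,0.034],"dr":[0,0,0],"claw":0},{"travel":[-0.22,0.007,0.048],"dr":[0,0,0],"claw":0},{"travel":[-0.27,0.007,0.061],"dr":[0,0,0],"claw":0},{"travel":[-0.32,0.007,0.075],"dr":[0,0,0],"claw":0},{"travel":[-0.37,0.007,0.088],"dr":[0,0,0],"claw":0},{"travel":[-0.4,0.007,0.096],"dr":[0,0,0],"claw":0},{"travel":[-0.4,0.007,0.096],"dr":[0,0,0],"claw":0}]'
python3 - <<'E'
from go import *
for D in (.05,.02): print(D,rel([*(tgt-d*(.073+D)),.035])[0])
print('end',rel([*(tgt-d*.073),.035]))
for n in('top','scene'):
    p=get_image(n)
    for t in('lid','pot'):
        for q in find_in(p,t)[:1]:
            l,u,r,b=q['extent'];print(n,t,q['p'],q['extent'],at(p,(u+b)/2,(l+r)/2,.085))
cv2.imwrite('pics/s3.png',p['image'][150:420,140:540])
E
```

```text
time_s: 6.2
ee_pos: [0.4982, 0.1211, 0.0561]
tool_rot: [0.116, 0.451, 0.883, -0.059]
ft_force: [-1.7, 2.6, -0.0]
width: 1.001
grasp_force: 1.9
0.05 [-0.5163  0.0003  0.1369]
0.02 [-0.6612  0.0005  0.1756]
end (array([-0.7578,  0.0007,  0.2014]), array([-0.0004, -0.0006, -0.0008]))
top lid 0.79 [0.4117, 0.39, 0.5142, 0.5358] [0.5336 0.0626 0.085 ]
scene lid 0.9 [0.4742, 0.4558, 0.587, 0.5642] [0.539  0.0607 0.085 ]
scene pot 0.58 [0.4764, 0.5373, 0.582, 0.6275] [0.6312 0.0402 0.085 ]
```

View pics/s3.png

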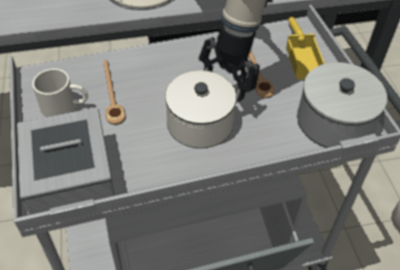

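The pot is cradled and moving along the planned line with its lid on, using about 3 N. I'll continue to about 25 mm short of the corner.

```bash
python3 -m crank '[{"travel":[-0.03,0,0.008],"dr":[0,0,0],"claw":0},{"travel":[-0.08,0,0.021],"dr":[0,0,0],"claw":0},{"travel":[-0.13,0,0.034],"dr":[0,0,0],"claw":0},{"travel":[-0.18,0,0.047],"dr":[0,0,0],"claw":0},{"travel":[-0.23,0,0.06],"dr":[0,0,0],"claw":0},{"travel":[-0.28,0,0.074],"dr":[0,0,0],"claw":0},{"travel":[-0.33,0,0.087],"dr":[0,0,0],"claw":0},{"travel":[-0.38,0,0.1],"dr":[0,0,0],"claw":0},{"travel":[-0.43,0,0.114],"dr":[0,0,0],"claw":0},{"travel":[-0.48,0,0.127],"dr":[0,0,0],"claw":0},{"travel":[-0.53,0,0.141],"dr":[0,0,0],"claw":0},{"travel":[-0.58,0,0.154],"dr":[0,0,0],"claw":0},{"travel":[-0.63,0,0.167],"dr":[0,0,0],"claw":0},{"travel":[-0.65,0,0.173],"dr":[0,0,0],"claw":0},{"travel":[-0.65,0,0.173],"dr":[0,0,0],"claw":0}]'
cat > look.py <<'E'
from go import *
import sys
print('end',rel([*(tgt-d*.067),.035]))
o=[]
for n in('top','scene'):
    p=get_image(n)
    for q in find_in(p,'lid')[:1]:
        l,u,r,b=q['extent'];P=at(p,(u+b)/2,(l+r)/2,.085)
        print(n,q['p'],P,'trolley-dir error',X@(P[:2]-tgt),Y@(P[:2]-tgt))
    o.append(draw(p,tgt,(310,125,500,275) if n=='top' else (145,215,335,365)))
cv2.imwrite(sys.argv[1],np.hstack(o))
E
python3 look.py pics/c4.png
```

```text
time_s: 8.38
ee_pos: [0.5769, 0.0124, 0.0561]
tool_rot: [0.116, 0.451, 0.883, -0.06]
ft_force: [-3.0, 3.0, 1.0]
width: 1.004
grasp_force: 2.1
end (array([-0.1383,  0.0011,  0.0363]), array([-0.0009, -0.0003, -0.0004]))
top 0.89 [ 0.6155 -0.0433  0.085 ] trolley-dir error -0.01886263023022975 0.027761889848083247
scene 0.71 [ 0.6218 -0.0505  0.085 ] trolley-dir error -0.013241413541613905 0.02011161664443858
```

View pics/c4.png

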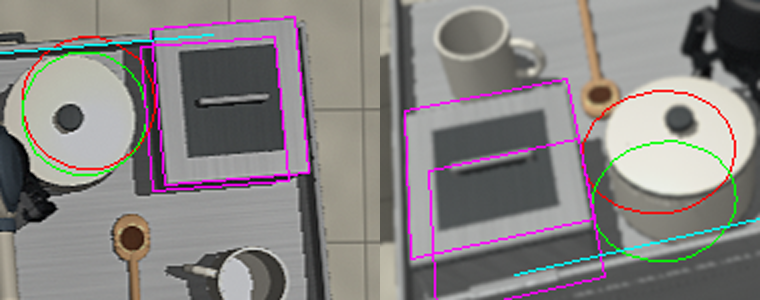

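The pot is about 28 mm from the corner, on line and clear of the short spoon. I'll push on slowly and watch the force.

```bash
python3 -m crank '[{"travel":[-0.02,0,0.005],"dr":[0,0,0],"claw":0},{"travel":[-0.045,0,0.012],"dr":[0,0,0],"claw":0},{"travel":[-0.07,0,0.019],"dr":[0,0,0],"claw":0},{"travel":[-0.095,0,0.025],"dr":[0,0,0],"claw":0},{"travel":[-0.12,0,0.032],"dr":[0,0,0],"claw":0},{"travel":[-0.12,0,0.032],"dr":[0,0,0],"claw":0}]'
python3 -m crank '[{"travel":[-0.01,0,0.003],"dr":[0,0,0],"claw":0},{"travel":[-0.02,0,0.005],"dr":[0,0,0],"claw":0},{"travel":[-0.02,0,0.005],"dr":[0,0,0],"claw":0}]'
python3 look.py pics/c5.png
```

```text
time_s: 9.32
ee_pos: [0.5916, -0.0078, 0.0561]
tool_rot: [0.116, 0.45, 0.883, -0.06]
ft_force: [-1.4, 3.2, -0.2]
width: 0.999
grasp_force: 1.9
time_s: 9.7
ee_pos: [0.5938, -0.0108, 0.0562]
tool_rot: [0.116, 0.45, 0.883, -0.06]
ft_force: [-2.6, 3.7, -0.7]
width: 1.0
grasp_force: 2.4
end (array([ 0.0006,  0.0007, -0.0005]), array([-0.0007, -0.0003, -0.0002]))
top 0.56 [ 0.6315 -0.0687  0.085 ] trolley-dir error -0.0049361052189594475 0.0011623636275401826
scene 0.65 [ 0.6392 -0.0734  0.085 ] trolley-dir error 0.002290202244751165 -0.004129733763190543
```

No contact force yet, so I'll keep creeping in small steps.

```bash
python3 -m crank '[{"travel":[-0.01,0,0.003],"dr":[0,0,0],"claw":0},{"travel":[-0.02,0,0.005],"dr":[0,0,0],"claw":0},{"travel":[-0.02,0,0.005],"dr":[0,0,0],"claw":0}]'
python3 -m crank '[{"travel":[-0.01,0,0.003],"dr":[0,0,0],"claw":0},{"travel":[-0.02,0,0.005],"dr":[0,0,0],"claw":0},{"travel":[-0.02,0,0.005],"dr":[0,0,0],"claw":0}]'
python3 look.py pics/c6.png
```

```text
time_s: 10.28
ee_pos: [0.5952, -0.0122, 0.056]
tool_rot: [0.114, 0.45, 0.884, -0.059]
ft_force: [-8.4, 12.1, 1.8]
width: 1.002
grasp_force: 6.6
time_s: 10.65
ee_pos: [0.596, -0.0127, 0.0558]
tool_rot: [0.111, 0.45, 0.884, -0.057]
ft_force: [-18.6, 22.4, 10.2]
width: 1.001
grasp_force: 13.3
end (array([ 0.0135, -0.0027, -0.0057]), array([-0.0009, -0.007 ,  0.0002]))
top 0.76 [ 0.6339 -0.0717  0.085 ] trolley-dir error -0.0027899483029066707 -0.0020086294081532786
scene 0.91 [ 0.6373 -0.071   0.085 ] trolley-dir error 0.0006608620731874226 -0.0015508048585211086
```

View pics/c6.png

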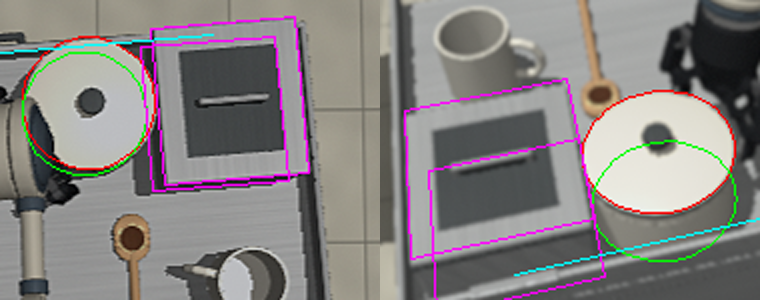

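The reaction force is about 29 N, shared between the rail (-x) and the container (+y), and the overlay matches. The pot is seated against both, so I'll back straight off and then lift away.

```bash
python3 -m crank '[{"travel":[0.01,0,-0.003],"dr":[0,0,0],"claw":0},{"travel":[0.025,0,-0.007],"dr":[0,0,0],"claw":0},{"travel":[0.06,0,-0.016],"dr":[0,0,0],"claw":0},{"travel":[0.12,0,-0.032],"dr":[0,0,0],"claw":0},{"travel":[0.2,0,-0.054],"dr":[0,0,0],"claw":0},{"travel":[0.3,0,-0.08],"dr":[0,0,0],"claw":0},{"travel":[0.35,0,-0.094],"dr":[0,0,0],"claw":0},{"travel":[0.35,0,-0.094],"dr":[0,0,0],"claw":0},{"travel":[0.3,0,-0.3],"dr":[0,0,0],"claw":0},{"travel":[0.22,0,-0.58],"dr":[0,0,0],"claw":0},{"travel":[0.22,0,-0.58],"dr":[0,0,0],"claw":0},{"travel":[0.22,0,-0.58],"dr":[0,0,0],"claw":0}]'
python3 look.py pics/c7.png
```

```text
time_s: 12.35
ee_pos: [0.5567, 0.0407, 0.1574]
tool_rot: [0.117, 0.451, 0.883, -0.059]
ft_force: [-0.7, 0.3, -0.1]
width: 1.006
grasp_force: 0.0
end (array([-0.1748, -0.0002,  0.5707]), array([-0.0001,  0.0005, -0.0007]))
top 0.93 [ 0.6331 -0.0696  0.085 ] trolley-dir error -0.0034355735186357155 8.544424098327056e-05
scene 0.86 [ 0.6391 -0.0742  0.085 ] trolley-dir error 0.002136447202464442 -0.004931985458543802
```

View pics/c7.png

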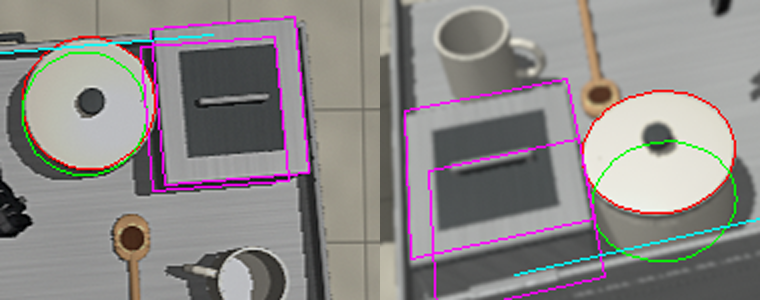

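The pot stayed in the corner with its lid level, and the gripper is clear. Handing in.

```bash
python3 -c "
from station import ticket
print(ticket.sign_off())"
```

```text
the job is handed in; nothing more can be done
None
```

I pushed the pot into the corner against the far rail and the square container with its lid on, saw no sign of the other items being disturbed, and handed the job in with the gripper clear; the hand-in returned no verdict.

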